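# Fit the model eye on the chin rest for the morning check

## Task

Fit the model eye (the black block with a lens at each end, on a two-hole metal plate) onto the chin rest for the morning check of the instrument: bring its two holes over the two upright pins and set it down gently, not dropped, so that the plate lies flat on the chin rest with a pin through each hole; then let go. Leave the blue contact-lens holder and the white chin cup, which sit on plates of the same pattern, where they are.

Things in the scene. Friction and masses are not known exactly. Their poses are not given: they have to be found in the camera images.
- model_eye: Model eye, about 0.25 kg, loose, upright. Aluminium plate 130 (y) x 60 (x) x 8 mm, two 26 mm through holes at y = -40 and +40. On a 26 mm neck at its middle a black housing 46 (x) x 34 (y), from 25 to 61 mm above the plate's underside, yellow line on top, 28 mm silver lens tube standing out 8 mm at each x end (alike: either way round is right). Grip its flat y sides from above. Origin: middle of the plate's underside.
- chin_rest: Chin rest, fixed; place and yaw vary. White base 170 x 170 x 30 mm, column, level white carrier 84 (x) x 150 (y), its upper face 105 mm above the table. On it two upright steel pins at y = -40 and +40, 10 mm thick, 18 tall, the top 7 tapering to 4. Black knob to -y below the carrier. Origin: middle of the base's underside on the table, right below the carrier's middle.
- lens_holder: Contact-lens holder, not to be used: the same aluminium plate 130 (y) x 60 (x) x 8 mm, two 26 mm through holes at y = -40 and +40, with a low blue drum, 40 mm across and 18 high, and a small glass button (top 34 mm above the table). Loose. Origin: middle of the plate's underside.
- chin_cup: Chin cup, not to be used: white plastic plate 130 (y) x 60 (x) x 8 mm, two 26 mm through holes at y = -40 and +40, with a shallow round white cup, 50 mm across, rim 28 mm above the table. Loose. Origin: middle of the plate's underside.
Not all that is in view belongs to the job. What is shaped like the chin_rest but brown or turquoise is not meant.

How it is judged (in metres and radians):
On the way:
1. still in the fingers, the model eye is brought down over the pins to within 12 mm of the carrier's face (contact force between the fingers and model_eye above 0.5 N and z of model_eye in the frame of chin_rest between 0.1 and 0.117 m and horizontal distance between model_eye and chin_rest below 0.016 m), for 0.1 s.
At the end, for the whole second after the job is handed in: Model eye flat on the chin rest, a pin through each hole: middle within 14 mm, long axis within 0.35 rad of the pin line, tilt under 0.07 rad, underside within 5 mm of the carrier face, at rest and released; lens holder and chin cup within 30 mm of where they began (horizontal distance between model_eye and chin_rest below 0.014 m and z of model_eye in the frame of chin_rest between 0.1 and 0.11 m and angle between the y axis of model_eye and the y axis of chin_rest, either way round below 0.35 rad and angle between model_eye's own z axis and vertical below 0.07 rad and linear speed of model_eye below 0.02 m/s and distance of each of lens_holder, chin_cup from where it was at the start of the episode below 0.03 m); the robot touches nothing.
It fails at once if the lens holder or the chin cup is moved by more than 30 mm (distance of any of lens_holder, chin_cup from where it was at the start of the episode above 0.03 m).
It fails at once if the model eye is rammed onto the chin rest (more than 60 N between them) (contact force between model_eye and chin_rest above 60 N).
It also fails if it takes over 38 s, if anything falls off the work surface, if the arm or the gripper's body presses on something with over 40 N, if the wrist force passes 120 N, or if a joint passes its speed limit or range.

## Robot

A 7-joint arm with a two-finger parallel gripper is mounted at the origin on the work surface. World frame = base frame: x ahead of the robot, y to its left, z up, the work surface at z = 0. Lengths are in mm, angles in rad, forces in N, time in s.
With the tool pointing down it reaches from about 425 to 875 mm from the base axis. Payload 8.4 kg.
Tool frame: the origin (TCP) lies on the centre line of the jaws, within the pads' length; the fingertips stand nose_length ahead of it and the grasp point (between the pads) lies 8 mm behind it (nose_length is the distance from the TCP to the fingertips, in mm); z points along the fingers, y is the line along which they close (so a half turn about z gives the same grasp; the last joint's range is limited). The gripper opens to 85 mm and grips with 20 to 120 N. Pads are 22 mm wide; open, the fingers measure 114 mm over their backs; the gripper's body (76 mm by 85 mm) begins 54 mm behind the grasp point. The pads swing forward as they close: fully open they stand 13 mm farther back than shut.
Start: joints at [-1.264, 0.333, 0.04, 1.465, -0.013, 1.343, -0.059], TCP at [256.589, 597.182, 242.308] pointing down, gripper open.
Joint ranges: [-2.58, 2.58], [-0.38, 2.09], [-1.3, 1.39], [0.25, 2.4], [-1.5, 4.64], [0.08, 2.09], [-2.65, 2.65]. Speed limits (rad/s): [2.22, 2.22, 2.79, 2.79, 3.14, 3.14, 3.14].

## Interface

Orientations are given as a unit quaternion [x, y, z, w].
In Python, from station import * gives the robot as it stands.
- The arm moves only by the tool servo_tool, never from a script. Its argument "rows" is one flat list of numbers, 4 for each row, row after row: the shift along the tool's x, y, z in units of 25 mm (1.0 is 25 mm), then the turn about the tool's z in units of 0.1 rad (1.0 is 0.1 rad). A call has 1 to 12 rows; each row shifts and turns the commanded pose from where the row before left it, along the tool's axes as they then stand; what a row does not reach is not made up. A row lasts 1/10 s, in which the tool goes at most 50 mm and 8.59 degrees, less where a joint would pass 70% of its speed; a pose out of reach is approached as far as the arm can. A call with a number of a shift or a turn outside -1 to 1 is refused whole. A call with a gripper value outside its range is refused whole. "grip" is the gripper's target within -1 to 1 (shut at 1, half-way at 0, fully open at -1), set as the call begins (left out, the last holds). The fingers move at their own pace and stop on an object; "squeeze" is the grip in N (left out, the last holds). Time passes only in rows, so rows that do not move let the fingers close. It gives the time, the measured TCP pose, the force and the opening at its end, in the units of the state.
- state(): the state, without advancing time (a new reading comes with each control period).
- get_image(name): name is "side" or "top"; returns a dict with "frame" (480x640x3 uint8, red, green, blue), "range_z" (480x640 float32, mm along the optical axis (not along the pixel's ray), 0 where there is no reading), "fx", "fy", "cx", "cy" (pixels), "R" (3x3) and "t" (3): a world point X has camera coordinates R X + t. Camera axes: x right, y down, z forward; pixel columns grow to the right and rows downward; lengths in mm; the calibration is good to about 2 mm. A picture is of the moment at which its call begins.
- hand_in(): hands the job in, once; it reports no verdict.
Trained networks look in a picture, given as the dict that the camera call returned (one of the last four; its "shot" number tells which), for a name from the list of things; names that differ only in an ending like _2 or _b are one class to them, and where a whole thing is asked for, a point or a joint stands for the part that bears it (a point fixed in the world has none). Each returns a list of dicts, best first, with "confidence" (0 to 1); they miss things now and then, are a little off and sometimes report something else, mostly with a low value. They report only what shows in the picture. A call takes as long as a camera call. They do not tell look-alikes from the thing itself.
- recognise(picture, name): "centre" ([x, y, z] in mm, in world coordinates, good to about 4 mm: the middle of the surface that is visible of it).
- trace(picture, name): "pixels" (480x640 bool, what is visible of it).
The state is a dict: "clock": time; "joint_positions": joint angles; "qvel": joint speeds; "effort": joint torques, N m; "ee_pos": TCP position; "orientation": TCP orientation; "wrist_force": force on the tool from outside, world axes, zero at the start; "moment": the same for the moment, N m; "opening": finger opening in mm.
Only numpy, scipy, OpenCV 4.12 (cv2) and the standard library are available. Lean on these libraries where they do the work, as an engineer would, in place of code of your own. Each camera call takes 0.05 s, during which the arm holds its last target. There are 200 camera calls.

## Working session

There is one attempt and no reset: what is moved stays moved. The work goes in short steps, Python scripts to look and compute and a tool call to move; the robot and the scene stay as the last step left them, time stands still between calls to the robot, and variables do not carry over. Pictures are saved under pics/ and viewed, on a budget of 10 in all, crops included, one or two more only if the job needs it, and the job is handed in when it is done.

Besides the shell and the picture viewer there is one more tool, called as name(argument=value, ...), one argument or row to a line, values as JSON. servo_tool: Moves the arm, as the interface text tells. Its arguments: {"type":"object","properties":{"rows":{"type":"array"},"grip":{"type":"number"},"squeeze":{"type":"number"}},"required":["rows"]}

```bash
mkdir -p pics; cat > h.py <<'E'
from station import *
import numpy as np, cv2
def world(p,mask):
    v,u=np.nonzero(mask&(p["range_z"]>0)); z=p["range_z"][v,u]
    c=np.stack([(u-p["cx"])/p["fx"]*z,(v-p["cy"])/p["fy"]*z,z],1)
    return (c-np.array(p["t"]))@np.array(p["R"])
def save(p,n): cv2.imwrite("pics/"+n,p["frame"][:,:,::-1])
E
python3 - <<'E'
from h import *
s=state(); print(s)
for n in ("top","side"):
    p=get_image(n); save(p,n+"1.png")
    print(n,p["shot"],p["t"])
    for k in ("model_eye","chin_rest","lens_holder","chin_cup"):
        for d in recognise(p,k):
            c=np.array(d["centre"]); q=np.array(p["R"])@c+p["t"]
            print(k,round(d["confidence"],2),c.round(),(q[0]/q[2]*p["fx"]+p["cx"]).round(),(q[1]/q[2]*p["fy"]+p["cy"]).round())
E
```

```text
{'clock': 0.0, 'joint_positions': array([-1.26419168,  0.33394367,  0.03984811,  1.46626149, -0.01336719,
        1.34327866, -0.05850198]), 'qvel': array([-0.00028596,  0.00126291, -0.00156438,  0.00044982, -0.00061233,
        0.00253146,  0.00056404]), 'effort': array([ 7.17910552e-04, -6.58556986e+01,  1.36553943e+00, -4.05575144e+01,
        1.66006788e-02,  1.23449630e-02,  3.70977966e-05]), 'ee_pos': array([256.44476594, 596.80938279, 241.40450031]), 'orientation': array([ 2.01506711e-01,  9.79486796e-01, -8.07156284e-04, -9.70444187e-05]), 'wrist_force': array([-0.72537994, -0.25845866,  1.39605012]), 'moment': array([0.02197944, 0.06303428, 0.02151491]), 'opening': 85.30191103171339}
top 1 [ -61.95457739  477.64334735 1146.90450876]
model_eye 0.6 [655. 146.   5.] 229.0 163.0
chin_rest 0.88 [ 565. -244.   32.] 411.0 205.0
chin_rest 0.74 [ 259. -452.   28.] 512.0 355.0
chin_rest 0.68 [ 316. -155.  106.] 369.0 327.0
lens_holder 0.73 [472. 109.  12.] 243.0 247.0
chin_cup 0.7 [458. 320.   7.] 145.0 253.0
side 2 [-359.35988754 -135.17661798 1695.88074533]
model_eye 0.83 [659. 136.  14.] 431.0 227.0
chin_rest 0.97 [ 332. -199.   28.] 257.0 260.0
chin_rest 0.62 [ 273. -494.   28.] 157.0 330.0
chin_rest 0.6 [ 590. -288.   28.] 336.0 315.0
lens_holder 0.83 [475.  95.   4.] 360.0 221.0
```

View pics/top1.png

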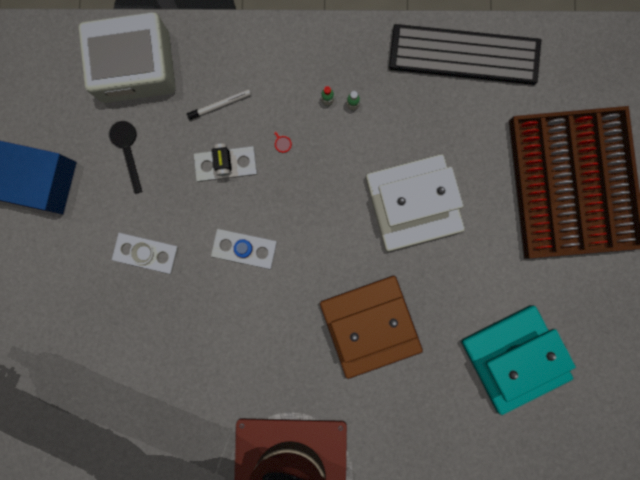

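View pics/side1.png

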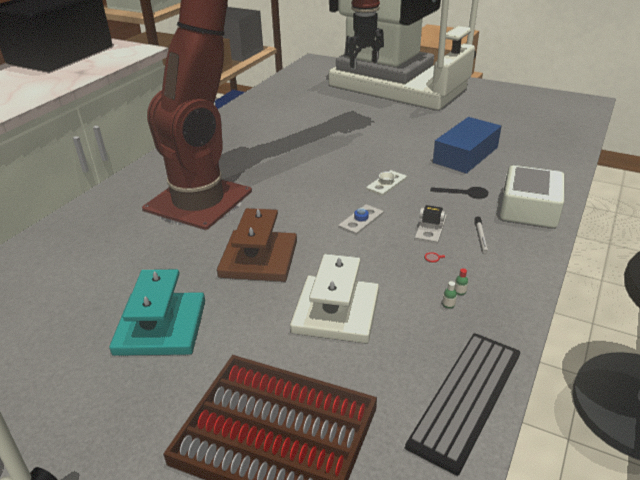

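The top view shows three plates of the same pattern: the black block with a lens at each end at (222,162), the blue drum at (243,248) and the white cup at (145,253). The first is the model eye. It also shows three stands: white at (421,196), brown at (375,328) and turquoise at (520,365). White is the one meant, because the task describes the chin rest as white and rules out the other two colours. I'll measure both and check them in one crop.

```bash
python3 - <<'E'
from h import *
p=get_image("top")
def box(r0,r1,c0,c1):
    m=np.zeros((480,640),bool); m[r0:r1,c0:c1]=1; return m
def rep(n,P):
    r=cv2.minAreaRect(P[:,:2].astype(np.float32)); b=cv2.boxPoints(r)
    e=[b[1]-b[0],b[2]-b[1]]; l=max(e,key=np.linalg.norm)
    print(n,len(P),"rect c",np.round(r[0],1),"size",np.round(r[1],1),"long ang",round(float(np.arctan2(l[1],l[0])),3),"median",np.median(P,0).round(1))
g=p["frame"].astype(int)
bright=g.min(2)>130
m=box(138,188,186,264)
P=world(p,m); rep("eye top",P[(P[:,2]>54)])
rep("eye housing",P[(P[:,2]>25)])
Q=world(p,m&bright); rep("eye plate",Q[Q[:,2]<25])
P=world(p,box(145,260,355,475)); rep("carrier",P[(P[:,2]>97)&(P[:,2]<112)])
rep("pins",P[P[:,2]>113])
pp=P[P[:,2]>113]; k=cv2.kmeans(pp[:,:2].astype(np.float32),2,None,(3,50,.1),5,2)[2]; print(k, k.mean(0))
rep("base",P[(P[:,2]>22)&(P[:,2]<38)])
for n,(a,b,c,d) in dict(lens=(225,272,205,280),cup=(230,276,108,180)).items():
    Q=world(p,box(a,b,c,d)&bright); rep(n,Q)
f=p["frame"][:,:,::-1]
a=cv2.resize(f[130:280,100:290],None,fx=2.1,fy=2.1,interpolation=3); b=cv2.resize(f[145:295,355:545],None,fx=2.1,fy=2.1,interpolation=3)
cv2.imwrite("pics/crop1.png",np.hstack([a,b]))
E
```

```text
eye top 431 rect c [653.7 153.5] size [61.9 34.3] long ang 0.155 median [652.5 153.   61. ]
eye housing 544 rect c [652.4 153.2] size [64.6 34.3] long ang 0.155 median [650.6 150.8  60. ]
eye plate 758 rect c [654.5 154.1] size [ 59.8 129.8] long ang -1.435 median [654.6 131.6   8.8]
carrier 3235 rect c [ 571.7 -252.4] size [ 84.4 150.4] long ang -1.299 median [ 570.8 -251.5  105.7]
pins 41 rect c [ 570.9 -251.6] size [ 8.5 87.9] long ang -1.315 median [ 578.2 -286.3  121.1]
[[ 581.36    -289.68298]
 [ 560.2401  -213.41696]] [ 570.80005 -251.54997]
base 3420 rect c [ 571.6 -252.1] size [170.1 170.1] long ang -1.298 median [ 535.1 -244.1   30.6]
lens 1057 rect c [470.7 108.5] size [129.6  59.7] long ang 1.374 median [470.4 103.3   8.8]
cup 1124 rect c [458.1 322.3] size [130.9  59.5] long ang 1.357 median [459.2 317.3   9.3]
```

View pics/crop1.png

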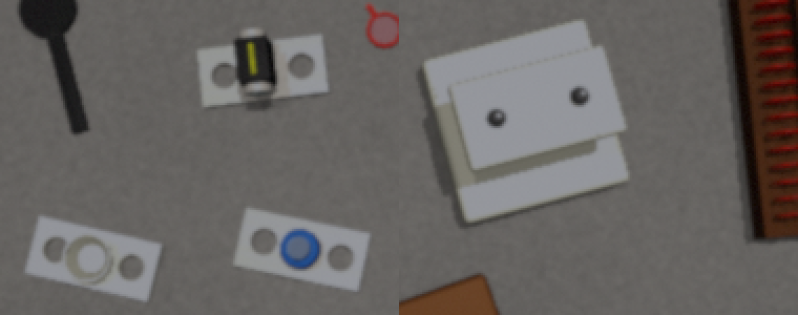

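Crop: the left half confirms the eye plate with black block and yellow line at about (255,60), with the cup and blue drum plates below it. The right half shows the white rest with pins at (496,118) and (580,96). The eye is at (654,154) with yaw 0.14, and the rest is at (571.5,-252) with yaw 0.27. I'll turn the tool and move above the eye.

servo_tool(
  rows=[0, 0, 0, -0.9, 0, 0, 0, -0.9, 0, 0, 0, -0.9, 0, 0, 0, -0.9, 0, 0, 0, -0.9, 0, 0, 0, -0.95],
  grip=-1,
  squeeze=50,
)

```text
clock: 1.15
ee_pos: [256.6, 597.2, 242.3]
orientation: [-0.071, 0.997, 0.0, 0.0]
wrist_force: [-0.7, -0.4, -0.5]
opening: 85.6
```

servo_tool(
  rows=[-0.66, -0.98, 0, 0, -0.66, -0.98, 0, 0, -0.66, -0.98, 0, 0, -0.66, -0.98, 0, 0, -0.66, -0.98, 0, 0, -0.66, -0.98, 0, 0, -0.66, -0.98, 0, 0, -0.66, -0.98, 0, 0, -0.66, -0.98, 0, 0, -0.66, -0.98, 0, 0],
)

```text
clock: 2.15
ee_pos: [454.7, 376.5, 242.5]
orientation: [-0.07, 0.998, 0.0, 0.0]
wrist_force: [0.2, -0.2, 0.1]
opening: 86.1
```

servo_tool(
  rows=[-0.66, -0.98, 0, 0, -0.66, -0.98, 0, 0, -0.66, -0.98, 0, 0, -0.66, -0.98, 0, 0, -0.66, -0.98, 0, 0, -0.66, -0.98, 0, 0, -0.66, -0.98, 0, 0, -0.66, -0.98, 0, 0, -0.66, -0.98, 0, 0, -0.66, -0.98, 0, 0, 0, 0, 0, 0, 0, 0, 0, 0],
)

```text
clock: 3.35
ee_pos: [651.5, 157.2, 242.1]
orientation: [-0.069, 0.998, -0.0, -0.0]
wrist_force: [0.0, 0.6, -0.3]
opening: 85.7
```

```bash
cat >> h.py <<'E'
def off(X,Y,ang):
    "remaining tool shift/turn in row units to put TCP over X,Y with tool y along ang"
    from scipy.spatial.transform import Rotation as Ro
    s=state(); R=Ro.from_quat(s["orientation"]).as_matrix(); d=R.T@(np.array([X,Y,s["ee_pos"][2]])-s["ee_pos"])
    a=np.arctan2(R[1,1],R[0,1]); e=(ang-a+np.pi/2)%np.pi-np.pi/2
    print("t",s["clock"],"pos",s["ee_pos"].round(1),"units",(d/25).round(2),"turn",round(-e/.1,2),"tilt",R[:,2].round(3),"F",s["wrist_force"].round(1),"op",round(s["opening"],1),"q",s["joint_positions"].round(2))
E
python3 - <<'E'
from h import *
off(654,153.7,1.71)
p=get_image("side"); c=p["frame"][120:300,320:540]; cv2.imwrite("pics/s2.png",cv2.resize(c,None,fx=3,fy=3,interpolation=3)[:,:,::-1])
# gripper lowest points over eye, from side depth
P=world(p,np.ones((480,640),bool)); m=(np.hypot(P[:,0]-654,P[:,1]-153.7)<75)&(P[:,2]>90); print("lowest gripper z",np.percentile(P[m,2],[0,.5,2,10]).round(1), "bins",np.histogram(P[m,2],np.arange(200,300,10)))
E
```

```text
t 3.35 pos [651.5 157.2 242.1] units [-0.08 -0.15 -0.  ] turn -0.01 tilt [-0. -0. -1.] F [ 0.   0.6 -0.3] op 85.7 q [-0.51  0.38  0.28  1.42 -0.11  1.36  1.48]
lowest gripper z [242.1 249.6 262.9 333. ] bins (array([ 0,  0,  0,  0, 26, 53, 47, 43, 17]), array([200, 210, 220, 230, 240, 250, 260, 270, 280, 290]))
```

View pics/s2.png

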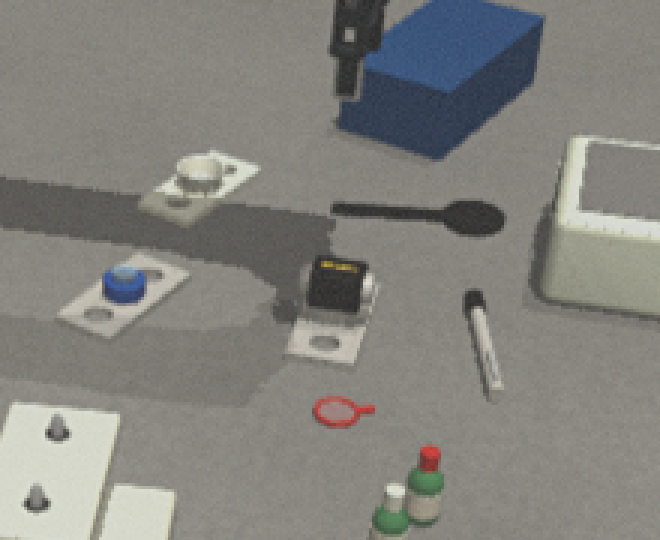

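The crop shows the open gripper at (350,50) straight above the eye at (340,285). The open fingertips are at about the TCP height. I'll descend to TCP z≈38 and close.

servo_tool(
  rows=[-0.08, -0.15, 0.9, 0, 0, 0, 0.9, 0, 0, 0, 0.9, 0, 0, 0, 0.9, 0, 0, 0, 0.9, 0, 0, 0, 0.9, 0],
)

```text
clock: 4.0
ee_pos: [653.1, 156.3, 106.7]
orientation: [-0.071, 0.997, 0.0, 0.0]
wrist_force: [-0.5, -0.1, -0.4]
opening: 85.8
```

```bash
python3 - <<'E'
from h import *
off(654,153.7,1.71)
E
```

```text
t 4.0 pos [653.1 156.3 106.7] units [-0.02 -0.11 -0.  ] turn 0.02 tilt [-0.     0.001 -1.   ] F [-0.5 -0.1 -0.4] op 85.8 q [-0.49  0.48  0.26  1.57 -0.13  1.11  1.51]
```

servo_tool(
  rows=[0, -0.08, 0.6, 0, 0, 0, 0.6, 0, 0, 0, 0.6, 0, 0, 0, 0.5, 0, 0, 0, 0.4, 0, 0, 0, 0, 0],
)

```text
clock: 4.6
ee_pos: [653.3, 152.1, 38.2]
orientation: [-0.07, 0.998, -0.0, -0.001]
wrist_force: [-0.4, -0.6, -1.0]
opening: 85.4
```

servo_tool(
  rows=[0, 0, 0, 0, 0, 0, 0, 0, 0, 0, 0, 0, 0, 0, 0, 0, 0, 0, 0, 0, 0, 0, 0, 0, 0, 0, 0, 0, 0, 0, 0, 0, 0, 0, 0, 0, 0, 0, 0, 0],
  grip=1,
)

```text
clock: 5.6
ee_pos: [654.7, 152.5, 40.6]
orientation: [-0.07, 0.998, 0.0, 0.001]
wrist_force: [-0.0, 0.2, 6.0]
opening: 33.1
```

servo_tool(
  rows=[0, 0, -0.3, 0, 0, 0, -0.8, 0, 0, 0, -0.9, 0, 0, 0, -0.9, 0, 0, 0, -0.9, 0, 0, 0, -0.9, 0, 0, 0, -0.9, 0, 0, 0, -0.6, 0, 0, 0, 0, 0, 0, 0, 0, 0],
)

```text
clock: 6.6
ee_pos: [653.8, 152.2, 194.0]
orientation: [-0.07, 0.998, -0.0, -0.0]
wrist_force: [0.3, -0.3, -2.3]
opening: 33.4
```

```bash
python3 - <<'E'
from h import *
off(571.5,-252,1.842)
p=get_image("side"); c=p["frame"][100:300,300:540]; cv2.imwrite("pics/s3.png",cv2.resize(c,None,fx=3,fy=3,interpolation=3)[:,:,::-1])
E
```

```text
t 6.6 pos [653.8 152.2 194. ] units [ 5.500e+00 -1.556e+01  1.000e-02] turn -1.32 tilt [-0.001 -0.    -1.   ] F [ 0.3 -0.3 -2.3] op 33.4 q [-0.5   0.41  0.28  1.48 -0.11  1.27  1.5 ]
```

View pics/s3.png

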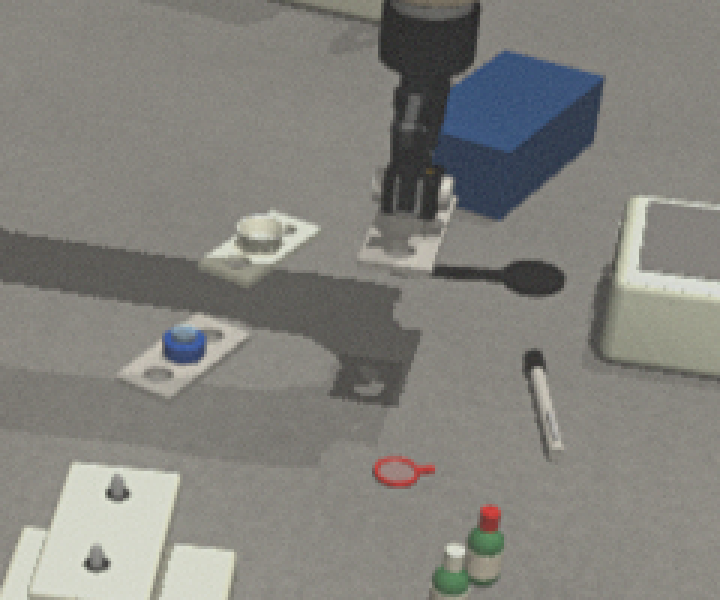

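The eye is held, with its plate at about (400,240) and the fingers on the block. There was a 6 N upward force at closing, so the tips may have touched the plate. I'll measure how it hangs in the hand and where the fingertips are.

```bash
python3 - <<'E'
from h import *
s=state(); print(s["ee_pos"])
for n in ("side","top"):
    p=get_image(n); g=p["frame"].astype(int)
    P=world(p,np.ones((480,640),bool)); ok=p["range_z"]>0; C=g[ok]
    m=(abs(P[:,0]-654)<45)&(abs(P[:,1]-153)<75)&(P[:,2]>120)&(P[:,2]<260)
    Q=P[m]-s["ee_pos"]; c=C[m]; br=c.min(1)>110
    a=.135; Q[:,:2]=Q[:,:2]@np.array([[np.cos(a),-np.sin(a)],[np.sin(a),np.cos(a)]])
    pl=Q[br&(Q[:,2]<-22)]; print(n,len(pl),"plate z pct",np.percentile(pl[:,2],[1,25,50,75,99]).round(1),"x",np.percentile(pl[:,0],[1,99]).round(1),"y",np.percentile(pl[:,1],[1,99]).round(1))
    if len(pl)>30:
        t=pl[pl[:,2]>np.median(pl[:,2])-6]; k=np.linalg.lstsq(np.c_[t[:,:2],np.ones(len(t))],t[:,2],rcond=None)[0]; print("plane",k.round(3))
    dk=Q[(c.max(1)<70)]
    for z in range(-40,20,4):
        b=dk[(dk[:,2]>=z)&(dk[:,2]<z+4)]
        if len(b): print(z,len(b),"x",b[:,0].min().round(),b[:,0].max().round(),"y",b[:,1].min().round(),b[:,1].max().round())
E
```

```text
[653.48334416 152.17910923 193.39084699]
side 311 plate z pct [-42.1 -35.9 -34.2 -33.  -30.3] x [-30.3  29.5] y [-70.   55.1]
plane [-5.0000e-03  3.0000e-03 -3.4205e+01]
-16 3 x -21.0 11.0 y -18.0 -17.0
-12 15 x -21.0 21.0 y -22.0 -12.0
-8 13 x -21.0 22.0 y -21.0 -12.0
-4 18 x -22.0 22.0 y -31.0 -15.0
0 19 x -22.0 21.0 y -33.0 -12.0
4 20 x -20.0 20.0 y -34.0 -15.0
8 20 x -20.0 22.0 y -36.0 -17.0
12 17 x -21.0 21.0 y -34.0 -15.0
16 46 x -21.0 22.0 y -33.0 15.0
top 381 plate z pct [-39.  -33.7 -32.1 -30.9 -27.7] x [-30.3  28.4] y [-65.5 -13.7]
plane [-6.0000e-03  6.0000e-03 -3.1978e+01]
-36 3 x -26.0 12.0 y -40.0 43.0
-32 1 x -7.0 -7.0 y -14.0 -14.0
-16 2 x -17.0 -13.0 y -17.0 -17.0
-12 4 x -23.0 -17.0 y -18.0 -15.0
-8 3 x -23.0 -12.0 y -17.0 -14.0
-4 9 x -22.0 -8.0 y -26.0 -17.0
0 6 x -23.0 -8.0 y -29.0 27.0
4 7 x -24.0 -8.0 y -27.0 -15.0
8 17 x -24.0 -2.0 y -30.0 28.0
12 20 x -24.0 -5.0 y -31.0 19.0
16 66 x -24.0 -5.0 y -30.0 20.0
```

The fingertips are 13 mm below the TCP, so well clear of the plate and pins. The plate is level, its underside is about 41 mm below the TCP, and it is centred. I'll carry it to the rest.

servo_tool(
  rows=[0, 0, -0.3, -0.66, 0, 0, -0.3, -0.66, 0.2, -0.4, 0, 0, 0.47, -0.92, 0, 0, 0.47, -0.92, 0, 0, 0.47, -0.92, 0, 0, 0.47, -0.92, 0, 0, 0.47, -0.92, 0, 0, 0.47, -0.92, 0, 0, 0.47, -0.92, 0, 0],
)

```text
clock: 7.75
ee_pos: [614.8, -37.9, 208.8]
orientation: [-0.134, 0.991, -0.0, -0.001]
wrist_force: [0.4, 0.4, -2.1]
opening: 33.0
```

servo_tool(
  rows=[0.47, -0.92, 0, 0, 0.47, -0.92, 0, 0, 0.47, -0.92, 0, 0, 0.47, -0.92, 0, 0, 0.47, -0.92, 0, 0, 0.47, -0.92, 0, 0, 0.47, -0.92, 0, 0, 0.47, -0.92, 0, 0, 0.25, -0.5, 0, 0, 0, 0, 0, 0, 0, 0, 0, 0],
)

```text
clock: 8.85
ee_pos: [571.9, -251.2, 209.4]
orientation: [-0.135, 0.991, 0.0, -0.0]
wrist_force: [0.1, 0.7, -2.0]
opening: 33.5
```

```bash
python3 - <<'E'
from h import *
off(571.5,-252,1.842)
p=get_image("side"); c=p["frame"][150:350,250:440]; cv2.imwrite("pics/s4.png",cv2.resize(c,None,fx=3,fy=3,interpolation=3)[:,:,::-1])
s=state(); g=p["frame"].astype(int); P=world(p,np.ones((480,640),bool)); C=g[p["range_z"]>0]
Q=P-s["ee_pos"]; a=.272; Q[:,:2]=Q[:,:2]@np.array([[np.cos(a),-np.sin(a)],[np.sin(a),np.cos(a)]])
m=(abs(Q[:,0])<45)&(abs(Q[:,1])<80)&(Q[:,2]<-28)&(Q[:,2]>-48)&(C.min(1)>100); pl=Q[m]
print(len(pl),np.percentile(pl,[1,50,99],axis=0).round(1)); t=pl[abs(pl[:,2]+34)<4]
print(cv2.minAreaRect(t[:,:2].astype(np.float32)))
E
```

```text
t 8.85 pos [ 571.9 -251.2  209.4] units [ 0.03 -0.03 -0.  ] turn -0.01 tilt [-0.     0.001 -1.   ] F [ 0.1  0.7 -2. ] op 33.5 q [-0.01  0.32  0.44  1.59 -0.14  1.27  2.3 ]
710 [[-30.9 -69.4 -41.7]
 [  4.1 -32.9 -33.8]
 [ 29.   56.6 -29.6]]
((-1.100677490234375, -2.4131546020507812), (137.25222778320312, 61.412559509277344), 89.7968521118164)
```

View pics/s4.png

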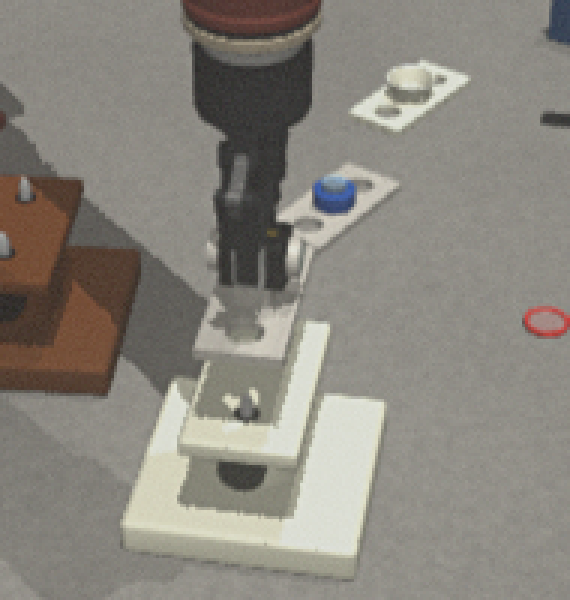

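The plate is centred above the carrier with its hole at (245,325) over the pin at (245,405), and the alignment is within 1–2 mm. I'll lower it to about 8 mm above the face, then set it down gently.

servo_tool(
  rows=[0, 0, 0.4, 0, 0, 0, 0.4, 0, 0, 0, 0.4, 0, 0, 0, 0.3, 0, 0, 0, 0.3, 0, 0, 0, 0.2, 0, 0, 0, 0.15, 0, 0, 0, 0.1, 0, 0, 0, 0, 0, 0, 0, 0, 0],
)

```text
clock: 9.9
ee_pos: [572.1, -252.1, 153.8]
orientation: [-0.135, 0.991, -0.0, 0.0]
wrist_force: [-0.2, 1.0, -1.3]
opening: 33.5
```

servo_tool(
  rows=[0, 0, 0.05, 0, 0, 0, 0.05, 0, 0, 0, 0.05, 0, 0, 0, 0.05, 0, 0, 0, 0, 0, 0, 0, 0, 0],
)

```text
clock: 10.5
ee_pos: [571.9, -252.0, 148.5]
orientation: [-0.135, 0.991, 0.0, -0.0]
wrist_force: [-0.0, 0.2, -1.5]
opening: 33.5
```

```bash
python3 - <<'E'
from h import *
off(571.5,-252,1.842)
p=get_image("side"); c=p["frame"][150:350,250:440]; cv2.imwrite("pics/s5.png",cv2.resize(c,None,fx=3,fy=3,interpolation=3)[:,:,::-1])
E
```

```text
t 10.5 pos [ 571.9 -252.   148.5] units [0.02 0.   0.  ] turn -0.0 tilt [-0.  0. -1.] F [-0.   0.2 -1.5] op 33.5 q [ 0.    0.36  0.43  1.66 -0.16  1.15  2.32]
```

View pics/s5.png

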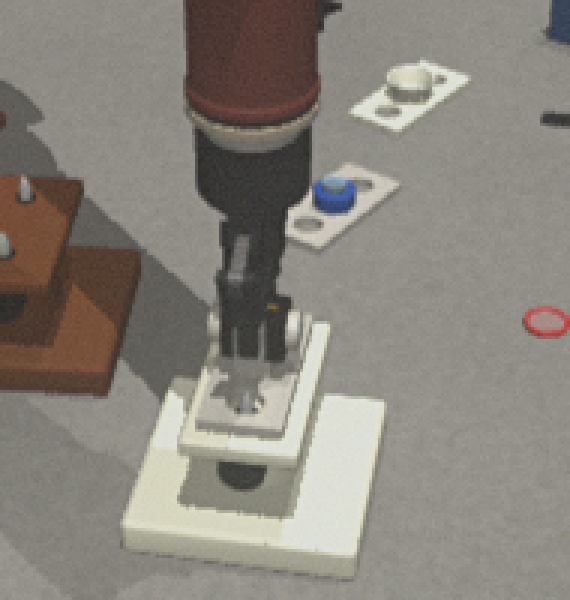

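The pin shows inside the near hole at (245,400), and the plate is a few mm above the face with no contact force yet. I'll go down in 1 mm steps until it touches.

servo_tool(
  rows=[0, 0, 0.04, 0, 0, 0, 0.04, 0, 0, 0, 0, 0, 0, 0, 0, 0],
)

```text
clock: 10.95
ee_pos: [571.9, -252.0, 146.5]
orientation: [-0.135, 0.991, -0.0, -0.0]
wrist_force: [-0.2, -0.5, -1.5]
opening: 33.1
```

servo_tool(
  rows=[0, 0, 0.04, 0, 0, 0, 0, 0, 0, 0, 0, 0],
)

```text
clock: 11.25
ee_pos: [572.0, -252.1, 145.7]
orientation: [-0.135, 0.991, -0.0, 0.0]
wrist_force: [0.2, -0.4, -0.7]
opening: 33.2
```

servo_tool(
  rows=[0, 0, 0.03, 0, 0, 0, 0, 0, 0, 0, 0, 0],
)

```text
clock: 11.55
ee_pos: [572.0, -252.1, 145.6]
orientation: [-0.135, 0.991, -0.0, 0.0]
wrist_force: [-3.1, 0.8, 5.4]
opening: 33.4
```

servo_tool(
  rows=[0, 0, 0.03, 0, 0, 0, 0, 0, 0, 0, 0, 0],
)

```text
clock: 11.85
ee_pos: [572.0, -252.1, 145.6]
orientation: [-0.135, 0.991, 0.0, 0.0]
wrist_force: [-5.8, 2.5, 11.2]
opening: 33.4
```

It is seated: z stopped at 145.6, which is 105 + 40.6, and the force is rising. I'll ease off, open part way, and lift straight up.

servo_tool(
  rows=[0, 0, -0.05, 0, 0, 0, 0, 0, 0, 0, 0, 0, 0, 0, 0, 0, 0, 0, 0, 0, 0, 0, 0, 0],
  grip=-0.3,
)

```text
clock: 12.45
ee_pos: [571.9, -252.0, 145.2]
orientation: [-0.135, 0.991, -0.0, -0.0]
wrist_force: [0.1, 0.4, -1.0]
opening: 55.4
```

servo_tool(
  rows=[0, 0, 0, 0, 0, 0, -0.2, 0, 0, 0, -0.4, 0, 0, 0, -0.7, 0, 0, 0, -0.9, 0, 0, 0, -0.9, 0, 0, 0, -0.9, 0, 0, 0, -0.9, 0, 0, 0, -0.5, 0, 0, 0, 0, 0, 0, 0, 0, 0, 0, 0, 0, 0],
)

```text
clock: 13.65
ee_pos: [571.5, -251.7, 279.0]
orientation: [-0.135, 0.991, 0.0, -0.001]
wrist_force: [0.6, -0.0, -0.6]
opening: 55.7
```

```bash
python3 - <<'E'
from h import *
off(571.5,-252,1.842)
p=get_image("side"); c=p["frame"][150:350,250:440]; cv2.imwrite("pics/s6.png",cv2.resize(c,None,fx=3,fy=3,interpolation=3)[:,:,::-1])
P=world(p,np.ones((480,640),bool)); Q=P-[571.5,-252,0]; a=.272
Q[:,:2]=Q[:,:2]@np.array([[np.cos(a),-np.sin(a)],[np.sin(a),np.cos(a)]])
t=Q[(abs(Q[:,0])<32)&(abs(Q[:,1])<72)&(Q[:,2]>110)&(Q[:,2]<118)]
print("plate top",np.median(t[:,2]),np.linalg.lstsq(np.c_[t[:,:2],np.ones(len(t))],t[:,2],rcond=None)[0].round(3))
h=Q[(abs(Q[:,0])<45)&(abs(Q[:,1])<40)&(Q[:,2]>158)&(Q[:,2]<172)]; print("housing top",len(h),np.median(h,0).round(1))
for k in ("lens_holder","chin_cup"): print(k,[(d["centre"],d["confidence"]) for d in recognise(p,k)][:2])
E
```

```text
t 13.65 pos [ 571.5 -251.7  279. ] units [ 0.   -0.01 -0.  ] turn 0.0 tilt [-0.002  0.001 -1.   ] F [ 0.6 -0.  -0.6] op 55.7 q [-0.02  0.28  0.45  1.49 -0.12  1.4   2.28]
plate top 112.54852514078969 [  0.      0.    112.674]
housing top 306 [  1.2  -7.4 164.3]
lens_holder [([474.2, 94.3, 4.3], 0.82)]
chin_cup [([462.4, 307.3, 8.8], 0.66)]
```

View pics/s6.png

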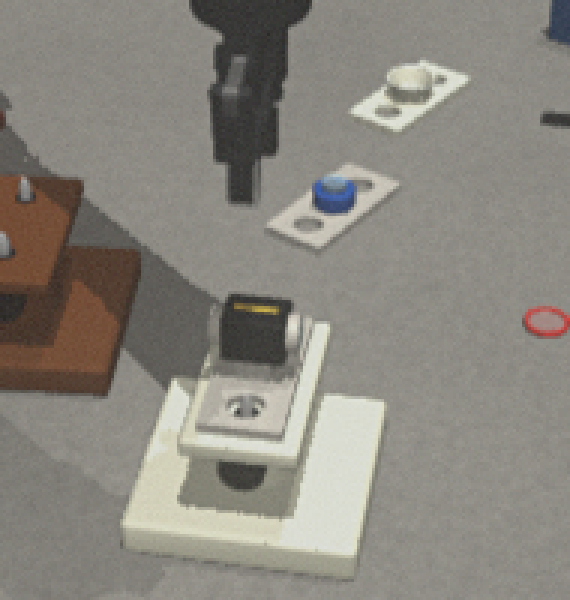

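The eye sits flat with the near pin in its hole at (245,407). The plate top is at 112.6 mm with zero slope, the gripper is clear, and the lens holder and cup have not moved. I'm handing it in.

```bash
python3 -c "
from station import *
print(hand_in())"
```

```text
the job is handed in; nothing more can be done
None
```

The model eye is on the white chin rest, lowered over the pins in the fingers, set down gently and released. I handed it in at about 13.7 s; no verdict is reported.

**Last checks:**
- **Seating:** the plate top measured 112.6 mm (113 expected) with no slope. The tool was within about 1 mm of the carrier's middle when I let go.
- **Pins:** the near pin was seen through its hole. The far pin is hidden in the side view, so I infer it from the level plate.
- **Force:** the wrist force reached about 11 N when the plate seated.
- **Gripper:** it is lifted well clear of everything.
- **Other plates:** the lens holder was detected where it began. The chin cup's reading differed from my first one by about 15 mm, but that was from the other camera. It looks in the same place in the side pictures, and the arm did not touch it.
- **Odd reading:** there was a 6 N upward force when the fingers closed on the eye. Measuring the fingertips afterwards put them well above the plate. I did not find the cause.

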